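# Load drink cans into a kiosk's gravity-feed rack in selling order

## Robot

A 6-joint arm with a two-finger parallel gripper is mounted at the origin on the work surface. World frame = base frame: x ahead of the robot, y to its left, z up, the work surface at z = 0. Lengths are in m, angles in degrees, forces in N, time in s.
With the tool pointing down it reaches from about 0.3 to 0.75 m from the base axis. Payload 8.5 kg.
Tool frame: the origin (TCP) lies on the centre line of the jaws, within the pads' length; the fingertips stand 19 mm ahead of it and the grasp point (between the pads) is the TCP; x points along the fingers, y is the direction in which the jaws open and shut, and the axes are right-handed (so a half turn about x gives the same grasp; the last joint's range is limited). The gripper opens to 88 mm and grips with 3 to 60 N. Pads are 18 mm wide; open, the fingers measure 123 mm over their backs; the gripper's body (75 mm by 187 mm) begins 45 mm behind the grasp point.
Start: joints at [56.935, 21.807, 74.336, -0, 83.858, -12.336], TCP at [0.195, 0.514, 0.258] pointing down, gripper open.
Joint ranges: [-178.18, 178.18], [-50.72, 133.34], [12.68, 142.11], [-81.47, 261.47], [9.98, 163.14], [-165.26, 165.26]. Speed limits (degrees/s): [136.94, 136.94, 180, 180, 180, 180].

## Interface

Orientations are given as a 3x3 rotation matrix whose columns are the frame's x, y, z axes.
In Python, from workcell import manip gives the robot as it stands.
- The arm moves only by the shell command python3 -m jog 'ROWS' [FORCE]. ROWS is a JSON object of lists of equal length, an entry for each row: "delta_pos": the shift along the tool's x, y, z in m, a list of three; "dr": the turn, a rotation vector about the tool's x, y, z in degrees, a list of three; "gripper": the gripper command: -1 is shut, 1 is fully open, values between are in proportion. A call has 1 to 12 rows; each row is the pose to reach, as a shift and turn from the pose measured when the call began, along the tool's axes at that moment; what a row does not reach only later rows make up. A row lasts 1/10 s, in which the tool goes at most 50 mm and 8.59 degrees, less where a joint would pass 70% of its speed; a pose out of reach is approached as far as the arm can. A call with a gripper value outside its range is refused whole. The fingers move at their own pace and stop on an object; FORCE is the grip in N (left out, the last holds). Time passes only in rows, so rows that repeat a pose let the fingers close. It gives the time, the measured TCP pose, the force and the opening at its end, in the units of the state.
- manip.observe(): the state, without advancing time (a new reading comes with each control period).
- manip.capture(name): name is "scene" or "top" or "wrist"; returns (picture, depth): 400x640x3 uint8, blue, green, red; 400x640 float32, m along the optical axis (not along the pixel's ray), 0 where there is no reading.
- manip.camera_info(name): a dict with "mtx" (3x3 intrinsics, pixels), "R" (3x3) and "t" (3): a world point X has camera coordinates R X + t. Camera axes: x right, y down, z forward; pixel columns grow to the right and rows downward; lengths in m; the calibration is good to about 2 mm. The wrist camera is an equidistant fisheye: a pixel r from the principal point sees the ray r / f radians off the axis. A picture is of the moment at which its call begins: read the wrist's pose just before it. camera_info takes no time and is no camera call; for the wrist camera it gives the pose at the moment of the call.
- manip.hand_in(): hands the job in, once; it reports no verdict.
The state is a dict: "time": time; "joint_positions": joint angles; "qd": joint speeds; "joint_efforts": joint torques, N m; "tool_pos": TCP position; "ee_rot": TCP orientation; "contact_force": force on the tool from outside, world axes, zero at the start; "wrist_torque": the same for the moment, N m; "gripper_width": opening from 0.0 (shut) to 1.0 (fully open).
Only numpy, scipy, OpenCV 4.12 (cv2) and the standard library are available. Lean on these libraries where they do the work, as an engineer would, in place of code of your own. Each camera call takes 0.05 s, during which the arm holds its last target.

## Task

Get the kiosk's sloping can rack ready: slide the gate at its low end fully shut, then take the three plain cans from the white tray and lay them one by one on their sides into the open high end of the rack, so that they roll down and queue behind the gate with the thinnest can first at the gate, the medium one next and the thickest last. Leave the sauce bottle and the jar where they stand.

Things in the scene. Friction and masses are not known exactly. Their poses are not given: they have to be found in the camera images.
- rack: fixed steel can chute on the counter, open above; origin under its middle at counter height; its x points downhill along the chute, y across it, z up. The flat floor falls 12 mm per 100 mm (7 degrees) from x = -200 mm (low back wall) to the gate; the channel is 125 mm wide, side walls 40 mm above the floor. A can let go on the floor rolls down by itself
- rack_front (a point): point on the rack's floor, mid-width, at the shut gate's inner face: x = +165 mm in the rack's frame, 37 mm above the counter. Queued in the right order, the can centres lie 24, 75 and 136 mm uphill of it and 64, 74 and 86 mm above the counter
- rack_wires (a point): uphill end of the retaining wires (5 mm thick, 75 mm clear above the floor), at x = 30 mm in the rack's frame. From there to the gate they keep cans from being put in or taken out from above; everything uphill of it is open above
- rack_load (a point): the point on the rack's floor, mid-width, at x = -110 mm in the rack's frame, 70 mm above the counter: a good place to lay a can, its axis along the rack's y. Axes as the rack's
- gate (a joint): position of the sliding gate across the rack's low end, in m: 0 fully shut (against its stop), 0.105 fully open, shifted along the rack's +y. It stays where it is left; it takes about 2 N to slide
- gate_grip (a point): grip point on the gate's upright black tab, 20 mm below the tab's top end and 147 mm above the counter; the tab is 14 mm thick along the rack's x, 30 mm wide along the rack's y, and rises freely from 106 to 167 mm above the counter on top of the white gate plate. It moves with the gate; axes as the rack's
- tray: fixed white plastic tray 320 x 145 mm, 10 mm thick; origin under its centre. Three cradles, each of two 8 mm wires along the tray's y that rise to 18 mm above the counter, 28 mm apart, lie at x = -100, 0 and +100 mm in its frame; each holds one can
- thin_mid (a point): the thinnest can: plain aluminium drink can, a cylinder 48 mm in diameter and 115 mm long, about 200 g. This point is its centre, half-way along and on the cylinder's axis, which is its y axis. At the start it lies on its side in one of the tray's three cradles, axis along the tray's y, centre 38 mm above the counter
- medium_mid (a point): the medium can: plain aluminium drink can, a cylinder 57 mm in diameter and 115 mm long, about 280 g. This point is its centre, half-way along and on the cylinder's axis, which is its y axis. At the start it lies on its side in one of the tray's three cradles, axis along the tray's y, centre 43 mm above the counter
- thick_mid (a point): the thickest can: plain aluminium drink can, a cylinder 66 mm in diameter and 115 mm long, about 360 g. This point is its centre, half-way along and on the cylinder's axis, which is its y axis. At the start it lies on its side in one of the tray's three cradles, axis along the tray's y, centre 48 mm above the counter
- can_thin: the thinnest can as a body; origin at its centre, as thin_mid
- can_medium: the medium can as a body; origin at its centre
- can_thick: the thickest can as a body; origin at its centre
- sauce: bystander: upright clear squeeze bottle of brown sauce, 61 mm in diameter, 178 mm tall; origin under its centre
- jar: bystander: amber glass jar with steel cap, 70 mm in diameter, 100 mm tall; origin under its centre
Things that resemble listed ones, but are neither listed nor needed, are in the scene too. Leave any blue look-alike of the can_medium alone.

How it is judged:
By the outcome, as a careful person would: the job done as asked, in the order asked, and still so for the second after the job is handed in, with the robot touching nothing.
It also fails if it takes over 72 s, if anything falls off the work surface, if the arm or the gripper's body presses on something with over 40 N, if the wrist force passes 120 N, or if a joint passes its speed limit or range.

## Working session

There is one attempt and no reset: what is moved stays moved. The work goes in short steps, Python scripts to look and compute and a shell command to move; the robot and the scene stay as the last step left them, time stands still between calls to the robot, and variables do not carry over. Pictures are saved under pics/ and viewed, and the job is handed in when it is done.

```bash
mkdir -p pics; ls; python3 - <<'E'
from workcell import manip
import cv2,numpy as np
s=manip.observe(); print(s['time'],s['tool_pos'],s['ee_rot'],s['gripper_width'])
for n in ['scene','top']:
    p,d=manip.capture(n); cv2.imwrite(f'pics/{n}0.png',p); np.save(f'pics/{n}0.npy',d)
    print(n,{k:np.round(v,4).tolist() for k,v in manip.camera_info(n).items() if k in('mtx','R','t')})
E
```

```text
pics
0.0 [0.19453296 0.5141771  0.25714596] [[-7.69287746e-04  3.53948993e-01  9.35264411e-01]
 [-1.23261768e-03  9.35263642e-01 -3.53949716e-01]
 [-9.99998944e-01 -1.42511263e-03 -2.83203071e-04]] 0.9981923440143632
scene {'mtx': [[450.826, 0.0, 319.7568], [0.0, 450.826, 186.5574], [0.0, 0.0, 1.0]], 'R': [[0.2306, 0.973, -0.0084], [0.635, -0.157, -0.7564], [-0.7373, 0.1691, -0.654]], 't': [-0.0995, -0.2835, 1.6438]}
top {'mtx': [[422.5779, 0.0, 320.9909], [0.0, 422.5779, 207.9827], [0.0, 0.0, 1.0]], 'R': [[-0.0048, -0.9998, 0.0205], [-0.9963, 0.003, -0.0864], [0.0863, -0.0208, -0.996]], 't': [-0.0701, 0.579, 1.3177]}
```

View pics/scene0.png

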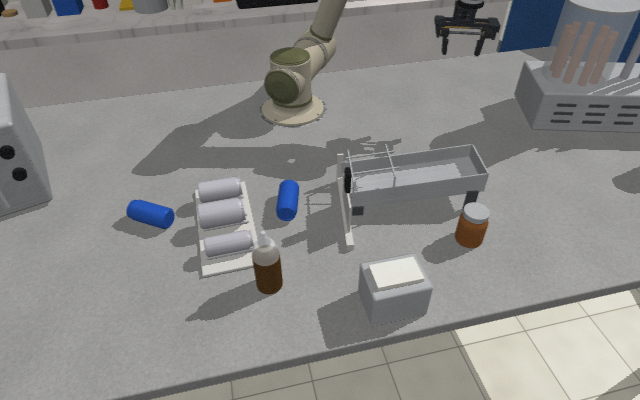

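View pics/top0.png

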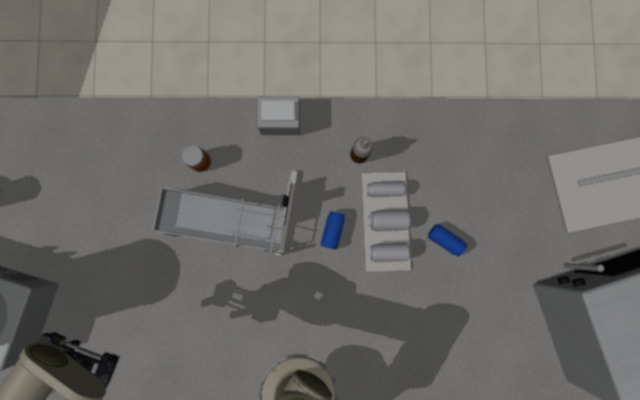

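The scene view shows the rack with its gate at the right-hand end (gate tab at about (347,180)). The tray at (225,225) holds three plain cans, with two blue look-alikes at (150,213) and (288,200). I'll measure these next.

```bash
cat > h.py <<'E'
import numpy as np,cv2
from workcell import manip
def cloud(n,d):
    c=manip.camera_info(n);K=c['mtx'];R=np.array(c['R']);t=np.array(c['t'])
    v,u=np.mgrid[:400,:640]
    p=np.stack([(u-K[0][2])/K[0][0]*d,(v-K[1][2])/K[1][1]*d,d],-1)
    W=(p-t)@R   # R^T (p-t)
    W[d==0]=np.nan
    return W
def proj(n,X):
    c=manip.camera_info(n);K=np.array(c['mtx']);p=np.atleast_2d(X)@np.array(c['R']).T+c['t']
    q=p@K.T; return q[:,:2]/q[:,2:]
E
python3 - <<'E'
from h import *
for n in['top','scene']:
    W=cloud(n,np.load(f'pics/{n}0.npy'))
    np.save(f'pics/{n}W.npy',W)
    z=W[...,2]; print(n,'counter z',np.nanmedian(z[150:260,100:450]))
W=np.load('pics/topW.npy')
im=cv2.imread('pics/top0.png')
cv2.imwrite('pics/tcrop1.png',cv2.resize(im[130:290,140:480],None,fx=2.35,fy=2.35,interpolation=cv2.INTER_CUBIC))
# heights map
h=np.nan_to_num(W[130:290,140:480,2]); cv2.imwrite('pics/th1.png',cv2.resize(np.clip(h/0.18*255,0,255).astype(np.uint8),None,fx=2.35,fy=2.35,interpolation=cv2.INTER_NEAREST))
for r,(u,v) in dict(a=(387,188),b=(390,220),c=(390,251)).items():
    print(r,np.round(W[v-14:v+15:2,u],3).tolist())
E
```

```text
top counter z 0.0010314569020818053
scene counter z 0.0018912370869345824
a [[0.691, -0.288, 0.006], [0.683, -0.287, 0.013], [0.677, -0.287, 0.013], [0.671, -0.288, 0.009], [0.658, -0.28, 0.052], [0.65, -0.278, 0.059], [0.644, -0.278, 0.06], [0.638, -0.278, 0.059], [0.631, -0.277, 0.062], [0.625, -0.278, 0.058], [0.62, -0.279, 0.051], [0.619, -0.287, 0.007], [0.612, -0.286, 0.011], [0.605, -0.286, 0.011], [0.599, -0.286, 0.009]]
b [[0.586, -0.296, 0.007], [0.579, -0.296, 0.008], [0.569, -0.286, 0.062], [0.561, -0.283, 0.074], [0.555, -0.283, 0.074], [0.549, -0.283, 0.075], [0.543, -0.283, 0.075], [0.537, -0.282, 0.079], [0.53, -0.281, 0.081], [0.525, -0.282, 0.076], [0.519, -0.283, 0.07], [0.513, -0.284, 0.064], [0.509, -0.295, 0.005], [0.502, -0.294, 0.011], [0.496, -0.294, 0.01]]
c [[0.486, -0.293, 0.012], [0.48, -0.294, 0.01], [0.473, -0.294, 0.008], [nan, nan, nan], [0.46, -0.284, 0.06], [0.454, -0.282, 0.068], [0.448, -0.282, 0.068], [0.442, -0.281, 0.072], [0.436, -0.282, 0.07], [0.43, -0.282, 0.066], [0.424, -0.282, 0.066], [0.418, -0.283, 0.06], [0.41, -0.292, 0.012], [0.403, -0.293, 0.008], [0.396, -0.294, -0.001]]
```

View pics/tcrop1.png

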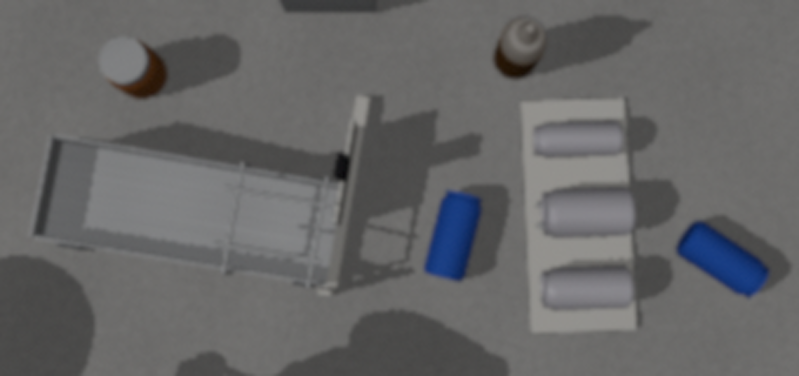

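View pics/th1.png

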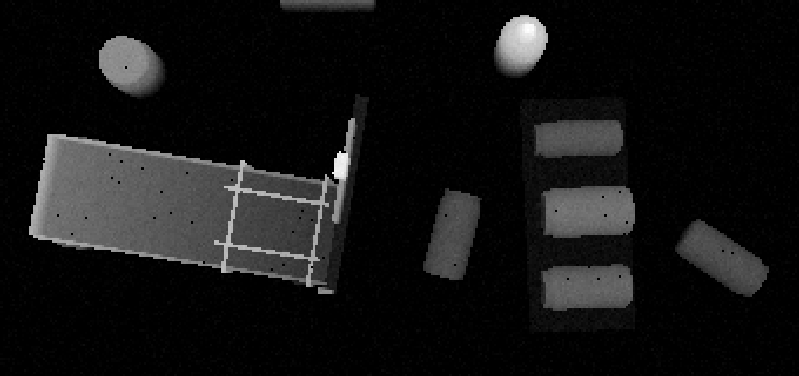

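Candidates among the plain cans, using the top crop and depth:

| Can | Pixel | Top height | Expected | Match |
|---|---|---|---|---|
| a | (387,188) | ~60 mm | 62 mm | thin |
| b | (390,220) | ~79 mm | 81 mm | thick |
| c | (390,251) | ~70 mm | 71.5 mm | medium |

The blue cans at (333,230) and (447,240) are decoys. Next I'll fit the poses.

```bash
cat > fit.py <<'E'
from h import *
from scipy.optimize import minimize, least_squares
W=np.load('pics/topW.npy')
def reg(u0,u1,v0,v1):
    P=W[v0:v1,u0:u1].reshape(-1,3); return P[~np.isnan(P).any(1)]
for n,(u0,u1,v0,v1),r,zc in [('thin',(360,412,176,200),24,38),('thick',(362,414,205,234),33,48),('med',(362,414,238,264),28.5,43)]:
    P=reg(u0,u1,v0,v1); P=P[P[:,2]>.03]
    # robust ends/axis
    rect=cv2.minAreaRect((P[:,:2]*1000).astype(np.float32))
    T=P[P[:,2]>P[:,2].max()-.02]
    # fit cylinder: axis line in plan
    def f(q):
        x0,a,zc=q
        d=(T[:,0]-x0)*np.cos(a)-(T[:,1]+.285)*np.sin(a)
        return np.hypot(d,T[:,2]-zc)-r/1000
    s=least_squares(f,[T[:,0].mean(),0,zc/1000],loss='soft_l1',f_scale=.002)
    ys=T[:,1]
    print(n,'axis x at y=-.285',s.x[0].round(4),'axis dev deg',np.degrees(s.x[1]).round(2),'zc',s.x[2].round(4),'rms',np.sqrt((s.fun**2).mean()).round(4),'y ends',np.percentile(ys,[1,99]).round(3),'rect',np.round(rect[0],1),np.round(rect[1],1))
for n,(u0,u1,v0,v1),z0,z1 in [('tray',(358,415,170,275),.004,.016),('sauce',(345,378,130,166),.10,.2),('jar',(175,215,138,175),.09,.12),('tab',(275,295,190,215),.150,.2)]:
    P=reg(u0,u1,v0,v1); P=P[(P[:,2]>z0)&(P[:,2]<z1)]
    rect=cv2.minAreaRect((P[:,:2]*1000).astype(np.float32))
    print(n,np.round(P.mean(0),3),'z',np.percentile(P[:,2],[5,95]).round(3),'rect',np.round(rect[0],1),np.round(rect[1],1),round(rect[2],1))
# rack: floor+walls
P=reg(150,285,180,256); P=P[P[:,2]>.03]
def model(q,P):
    x0,y0,a=q; c,s=np.cos(a),np.sin(a)
    d=P[:,:2]-[x0,y0]
    return d@[c,s], d@[-s,c]
def cost(q):
    X,Y=model(q,P); m=(X>-215)&(X<.02)
    z=P[:,2]-.001
    fl=.037+.12*(.165-X)
    # wall tops: z close fl+.04 ; floor: close to fl
    hw=np.where(np.abs(Y)<.0625, fl, np.where(np.abs(Y)<.0675, fl+.04, 0))
    hw=np.where((X<-.2)&(X>-.206),np.maximum(hw,fl+.02),hw); hw=np.where(X<-.206,0,hw)
    e=np.minimum(np.abs(z-hw),.02); e[X>.02]=0
    return e.sum()
best=None
for a in np.radians(np.arange(-105,-85,1)):
  for x0 in np.arange(.5,.6,.005):
    for y0 in np.arange(.05,.25,.01):
      c=cost([x0,y0,a]); 
      if best is None or c<best[0]: best=(c,x0,y0,a)
s=minimize(cost,best[1:],method='Nelder-Mead',options=dict(initial_simplex=[np.array(best[1:])+d for d in ([0,0,0],[.004,0,0],[0,.008,0],[0,0,.02])]))
x0,y0,a=s.x; print('rack',s.x,np.degrees(a),s.fun/len(P))
c,sn=np.cos(a),np.sin(a); R=np.array([[c,-sn],[sn,c]])
for n,p in dict(load=(-.11,0),front=(.165,0),wires=(.03,0),back=(-.2,0)).items(): print(n,R@p+[x0,y0])
X,Y=model(s.x,P); k=(P[:,2]>.037+.12*(.165-X)+.028)&(X<.0)
for lo in np.arange(-.2,0,.04):
    b=k&(X>lo)&(X<lo+.04); print(lo.round(2),np.median(Y[b&(Y>0)]).round(4),np.median(Y[b&(Y<0)]).round(4), np.median((P[:,2]-(.037+.12*(.165-X)))[(X>lo)&(X<lo+.04)&(abs(Y)<.05)]).round(4))
k=(P[:,2]>.06+.037+.12*(.165-X)); print('wire X hist',np.histogram(X[k],np.arange(0,.18,.01)))
print('xmin',np.percentile(X[abs(Y)<.05],[.5,1,2]))
T=reg(275,295,190,215);T=T[T[:,2]>.150]; X,Y=model(s.x,T); print('tab in rack',X.mean(),Y.mean(),X.min(),X.max(),Y.min(),Y.max())
E
python3 fit.py
```

```text
thin axis x at y=-.285 0.6402 axis dev deg -1.86 zc 0.037 rms 0.0025 y ends [-0.332 -0.219] rect [ 640.  -275.2] [ 48.1 114.9]
thick axis x at y=-.285 0.5401 axis dev deg -1.53 zc 0.0469 rms 0.0026 y ends [-0.341 -0.228] rect [ 540.4 -284.2] [ 65.5 115.2]
med axis x at y=-.285 0.44 axis dev deg -2.41 zc 0.0421 rms 0.0026 y ends [-0.338 -0.227] rect [ 440.3 -282.2] [ 56.1 114.9]
tray [ 0.542 -0.272  0.009] z [0.005 0.014] rect [ 536.4 -283.6] [183.5 336.9] 89.3
sauce [ 0.752 -0.192  0.137] z [0.106 0.171] rect [ 757.2 -194.5] [58.4 58.5] 71.2
jar [0.735 0.319 0.099] z [0.094 0.103] rect [735.2 318.8] [58.8 60.4] 89.0
tab [0.591 0.035 0.165] z [0.155 0.17 ] rect [592.   35.9] [14.4 30.1] 80.8
rack [ 0.54154254  0.23338953 -1.73739627] -99.54547385198758 0.0021715279521268456
load [0.55978387 0.3418665 ]
front [0.51418053 0.07067407]
wires [0.53656763 0.2038049 ]
back [0.5747086  0.43062039]
-0.2 0.0364 -0.0374 0.0043
-0.16 0.0642 -0.0642 0.0011
-0.12 0.0641 -0.0646 0.0015
-0.08 0.0641 -0.0643 0.0013
-0.04 0.064 -0.0646 0.001
wire X hist (array([ 0,  0,  0,  0,  3, 10, 95, 11, 12, 11, 12, 11, 14, 10, 11, 12, 75]), array([0.  , 0.01, 0.02, 0.03, 0.04, 0.05, 0.06, 0.07, 0.08, 0.09, 0.1 ,
       0.11, 0.12, 0.13, 0.14, 0.15, 0.16, 0.17]))
xmin [-0.18181236 -0.18121383 -0.18055753]
tab in rack 0.1873011282633517 0.08164954562615818 0.17910910490998186 0.19360155995055836 0.06745218347658072 0.0975766363648518
```

The rack's cross position and yaw fit well. Its position along its own axis I've corrected by 20 mm to match the back wall and wire ends. The bottle is at (0.757,-0.194) and the jar at (0.735,0.319). First I'll work out the move to the gate tab.

```bash
cat > go.py <<'E'
import sys,numpy as np
from workcell import manip
from scipy.spatial.transform import Rotation as Ro
# usage: go.py x y z yaw : prints delta_pos and dr in the tool axes
x,y,z,yaw=map(float,sys.argv[1:5]); s=manip.observe()
R=np.array(s['ee_rot']); a=np.radians(yaw); c,n=np.cos(a),np.sin(a)
T=np.array([[0,c,n],[0,n,-c],[-1,0,0]])
d=R.T@(np.array([x,y,z])-s['tool_pos'])
print('t',round(s['time'],2),'pos',np.round(s['tool_pos'],4),'F',np.round(s['contact_force'],1),'w',round(s['gripper_width'],3),'delta',np.round(d,4),'dr',np.round(Ro.from_matrix(R.T@T).as_rotvec(degrees=True),2))
E
python3 go.py 0.592 0.036 0.22 80.5
```

```text
t 0.1 pos [0.1945 0.5142 0.2572] F [ 0.3 -0.2  0.5] w 1.004 delta [ 0.0374 -0.3065  0.541 ] dr [-11.23  -0.02   0.07]
```

```bash
python3 -m jog '{"delta_pos":[[0.003,-0.025,0.045],[0.006,-0.05,0.09],[0.009,-0.076,0.135],[0.012,-0.102,0.18],[0.015,-0.128,0.225],[0.018,-0.153,0.27],[0.021,-0.179,0.315],[0.024,-0.204,0.36],[0.028,-0.23,0.405],[0.031,-0.256,0.45],[0.034,-0.281,0.496],[0.037,-0.3065,0.541]],"dr":[[-1,0,0],[-2,0,0],[-3,0,0],[-4,0,0],[-5,0,0],[-6,0,0],[-7,0,0],[-8,0,0],[-9,0,0],[-10,0,0],[-11,0,0],[-11.2,0,0]],"gripper":[1,1,1,1,1,1,1,1,1,1,1,1]}'; python3 go.py 0.592 0.036 0.150 80.5
```

```text
time: 1.3
tool_pos: [0.5782, 0.0518, 0.2214]
ee_rot: [[-0.001, 0.165, 0.986], [-0.001, 0.986, -0.165], [-1.0, -0.001, -0.001]]
contact_force: [-0.1, 0.7, 0.1]
gripper_width: 0.997
t 1.3 pos [0.5782 0.0518 0.2214] F [-0.1  0.7  0.1] w 0.997 delta [ 0.0714 -0.0132  0.0163] dr [-0.01 -0.07  0.06]
```

```bash
python3 -m jog '{"delta_pos":[[0.0,-0.013,0.016],[0.0,-0.013,0.016],[0.03,-0.013,0.016],[0.06,-0.013,0.016],[0.0715,-0.013,0.016],[0.0715,-0.013,0.016],[0.0715,-0.013,0.016]],"dr":[[0,0,0],[0,0,0],[0,0,0],[0,0,0],[0,0,0],[0,0,0],[0,0,0]],"gripper":[1,1,1,1,1,1,1]}'
python3 - <<'E'
from h import *
for n in['scene','wrist']:
    p,d=manip.capture(n); cv2.imwrite(f'pics/{n}1.png',p if n=='wrist' else cv2.resize(p[100:280,280:520],None,fx=3.2,fy=3.2))
E
python3 go.py 0.592 0.036 0.150 80.5
```

```text
time: 2.0
tool_pos: [0.592, 0.0367, 0.1511]
ee_rot: [[0.0, 0.165, 0.986], [-0.001, 0.986, -0.165], [-1.0, -0.001, 0.0]]
contact_force: [-0.3, 0.3, -0.0]
gripper_width: 1.001
t 2.1 pos [0.5923 0.0364 0.1514] F [ 1.  -0.2 -0.1] w 1.001 delta [ 0.0014 -0.0005 -0.0002] dr [0.   0.09 0.06]
```

View pics/scene1.png

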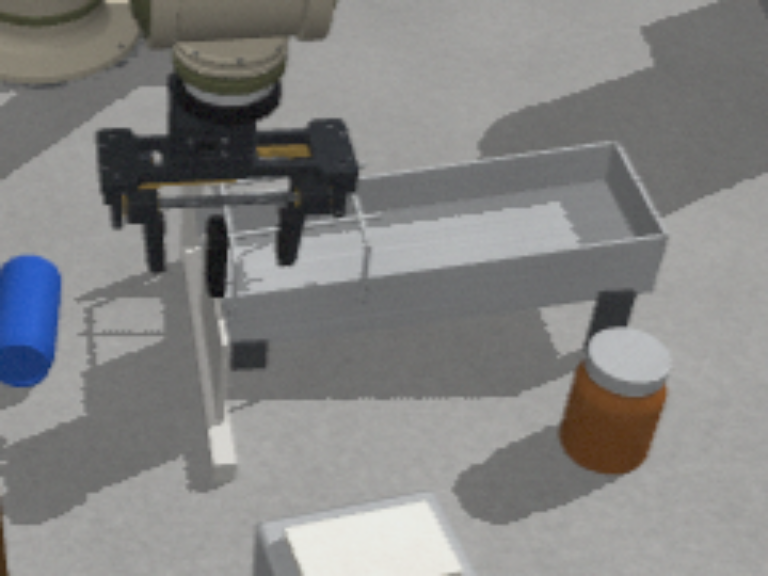

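View pics/wrist1.png

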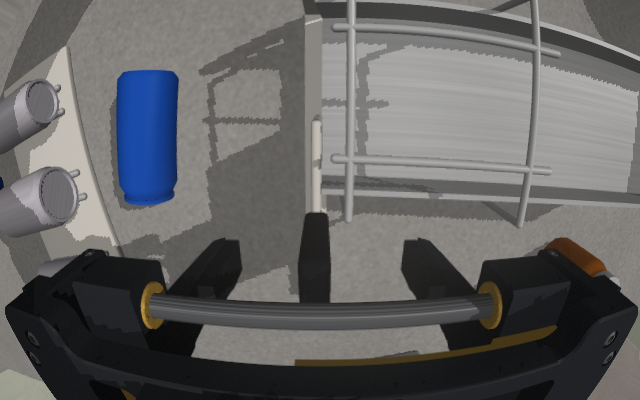

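Both views show the black tab centred between the fingers (wrist picture, tab at (314,255)), so I can close on it.

```bash
python3 -m jog '{"delta_pos":[[0,0,0],[0,0,0],[0,0,0],[0,0,0],[0,0,0],[0,0,0],[0,0,0],[0,0,0]],"dr":[[0,0,0],[0,0,0],[0,0,0],[0,0,0],[0,0,0],[0,0,0],[0,0,0],[0,0,0]],"gripper":[-1,-1,-1,-1,-1,-1,-1,-1]}' 20; python3 go.py 0.592 0.036 0.150 80.5
```

```text
time: 2.9
tool_pos: [0.5922, 0.0364, 0.1514]
ee_rot: [[0.001, 0.165, 0.986], [-0.001, 0.986, -0.165], [-1.0, -0.001, 0.001]]
contact_force: [-0.2, 0.1, 0.1]
gripper_width: 0.298
t 2.9 pos [0.5922 0.0364 0.1514] F [-0.2  0.1  0.1] w 0.298 delta [ 0.0014 -0.0005 -0.0002] dr [0.   0.08 0.06]
```

```bash
python3 -m jog '{"delta_pos":[[0,0,0],[0,0,0],[0,0,0],[0,0,-0.01],[0,0,-0.02],[0,0,-0.03],[0,0,-0.04],[0,0,-0.05],[0,0,-0.06],[0,0,-0.07],[0,0,-0.07]],"dr":[[0,0,0],[0,0,0],[0,0,0],[0,0,0],[0,0,0],[0,0,0],[0,0,0],[0,0,0],[0,0,0],[0,0,0],[0,0,0]],"gripper":[-1,-1,-1,-1,-1,-1,-1,-1,-1,-1,-1]}' 20; python3 go.py 0.592 0.036 0.150 80.5
```

```text
time: 4.0
tool_pos: [0.522, 0.0457, 0.1513]
ee_rot: [[-0.001, 0.165, 0.986], [-0.006, 0.986, -0.165], [-1.0, -0.006, 0.0]]
contact_force: [-4.4, -15.0, 0.2]
gripper_width: 0.16
t 4.0 pos [0.522  0.0457 0.1513] F [ -4.4 -15.    0.2] w 0.16 delta [0.0013 0.002  0.0706] dr [-0.01  0.02  0.35]
```

```bash
python3 -m jog '{"delta_pos":[[0,-0.002,-0.005],[0,-0.002,-0.01],[0,-0.002,-0.015],[0,-0.002,-0.02],[0,-0.002,-0.02]],"dr":[[0,0,0],[0,0,0],[0,0,0],[0,0,0],[0,0,0]],"gripper":[-1,-1,-1,-1,-1]}' 20; python3 go.py 0.592 0.036 0.150 80.5
```

```text
time: 4.5
tool_pos: [0.5059, 0.0479, 0.1521]
ee_rot: [[0.011, 0.166, 0.986], [-0.004, 0.986, -0.166], [-1.0, -0.002, 0.012]]
contact_force: [19.3, 7.4, -8.6]
gripper_width: 0.155
t 4.5 pos [0.5059 0.0479 0.1521] F [19.3  7.4 -8.6] w 0.155 delta [0.0031 0.0025 0.0868] dr [-0.05  0.67  0.12]
```

```bash
python3 -m jog '{"delta_pos":[[0,0,-0.003],[0,0,-0.005],[0,0,-0.005]],"dr":[[0,0,0],[0,0,0],[0,0,0]],"gripper":[-1,-1,-1]}' 20; python3 go.py 0.592 0.036 0.150 80.5
python3 - <<'E'
from h import *
p,d=manip.capture('wrist'); cv2.imwrite('pics/wrist2.png',p)
E
```

```text
time: 4.8
tool_pos: [0.5049, 0.0482, 0.1523]
ee_rot: [[0.022, 0.167, 0.986], [-0.005, 0.986, -0.167], [-1.0, -0.001, 0.022]]
contact_force: [19.9, -0.4, -13.2]
gripper_width: 0.157
t 4.8 pos [0.5049 0.0482 0.1523] F [ 19.9  -0.4 -13.2] w 0.157 delta [0.0043 0.0025 0.0878] dr [-0.09  1.26  0.06]
```

View pics/wrist2.png

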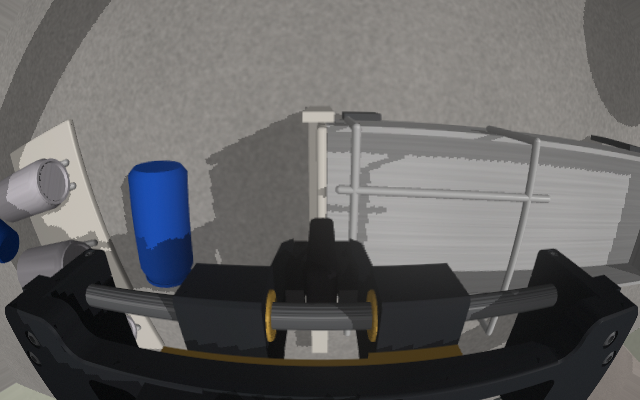

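The gate plate now sits against its stop block at (320,118), and the force rises without any further travel. I'll release it and lift.

```bash
python3 -m jog '{"delta_pos":[[0,0,0],[0,0,0],[0,0,0],[0,0,0],[-0.03,0,0],[-0.08,0,0],[-0.09,0,0]],"dr":[[0,0,0],[0,0,0],[0,0,0],[0,0,0],[0,0,0],[0,0,0],[0,0,0]],"gripper":[1,1,1,1,1,1,1]}' 20
python3 - <<'E'
from h import *
p,d=manip.capture('top'); cv2.imwrite('pics/top3.png',cv2.resize(p[130:290,140:480],None,fx=2.35,fy=2.35,interpolation=cv2.INTER_CUBIC))
E
python3 go.py 0.640 -0.283 0.2 1.9
```

```text
time: 5.55
tool_pos: [0.5041, 0.0486, 0.247]
ee_rot: [[0.029, 0.166, 0.986], [-0.006, 0.986, -0.166], [-1.0, -0.001, 0.03]]
contact_force: [0.4, 0.6, -0.7]
gripper_width: 0.77
t 5.6 pos [0.5039 0.0486 0.2462] F [-0.   0.6 -0.4] w 0.814 delta [ 0.0519 -0.3043  0.1879] dr [78.51  1.42 -1.1 ]
```

View pics/top3.png

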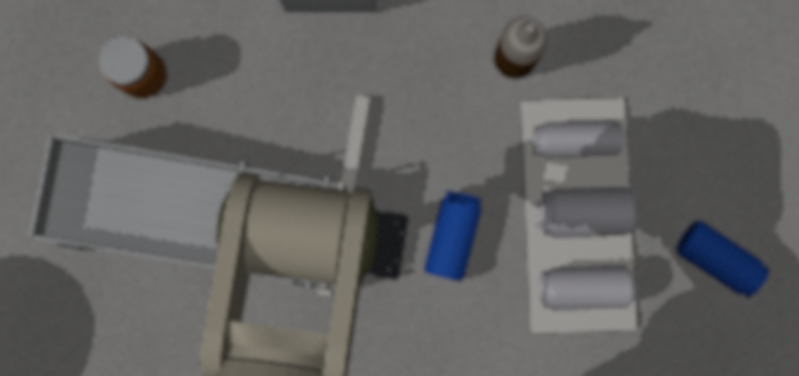

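```bash
python3 -m jog '{"delta_pos":[[0,-0.026,0.016],[0,-0.051,0.031],[0,-0.076,0.047],[0,-0.102,0.063],[0,-0.127,0.078],[0,-0.152,0.094],[0,-0.178,0.110],[0,-0.203,0.125],[0,-0.229,0.141],[0,-0.254,0.157],[0,-0.28,0.172],[0.0,-0.304,0.188]],"dr":[[6.5,0,0],[13,0,0],[19.5,0.5,-0.5],[26,0.5,-0.5],[32.5,1,-0.5],[39,1,-1],[45.5,1,-1],[52,1,-1],[58.5,1.4,-1],[65,1.4,-1.1],[72,1.4,-1.1],[78.5,1.4,-1.1]],"gripper":[1,1,1,1,1,1,1,1,1,1,1,1]}' 20
python3 - <<'E'
from h import *
p,d=manip.capture('top'); cv2.imwrite('pics/top4.png',cv2.resize(p[130:290,140:480],None,fx=2.35,fy=2.35,interpolation=cv2.INTER_CUBIC)); np.save('pics/top4.npy',d)
W=cloud('top',d)[185:260,265:300].reshape(-1,3); W=W[W[:,2]>.150]; print('tab',W.mean(0),len(W))
E
python3 go.py 0.640 -0.283 0.043 1.9
```

```text
time: 6.8
tool_pos: [0.6386, -0.2836, 0.25]
ee_rot: [[-0.002, 1.0, 0.028], [0.001, 0.028, -1.0], [-1.0, -0.002, -0.001]]
contact_force: [-0.4, -0.4, -0.2]
gripper_width: 1.0
tab [0.45838678 0.01678771 0.55645476] 704
t 6.85 pos [ 0.6392 -0.2873  0.249 ] F [-1.1 -1.8 -0.9] w 1.002 delta [ 0.206   0.0013 -0.0043] dr [-0.77 -0.02  0.11]
```

View pics/top4.png

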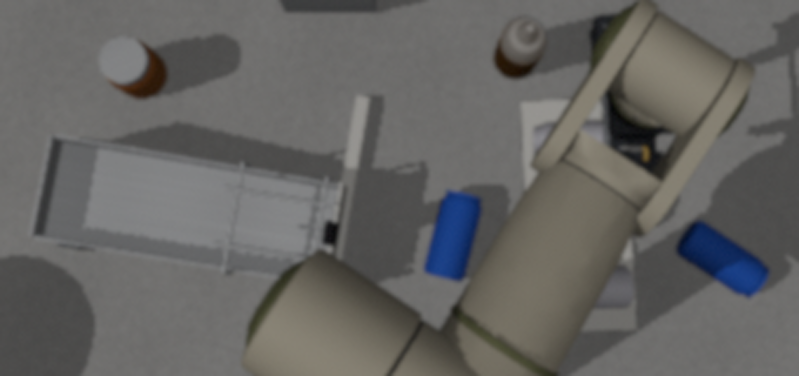

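The gate tab is now at the shut end (crop (331,233), previously (341,163)). Next I descend on the thin can.

```bash
python3 -m jog '{"delta_pos":[[0,0.001,-0.006],[0.04,0.001,-0.006],[0.08,0.001,-0.006],[0.12,0.001,-0.006],[0.15,0.001,-0.006],[0.18,0.001,-0.006],[0.19,0.001,-0.006],[0.19,0.001,-0.006]],"dr":[[-0.8,0,0],[-0.8,0,0],[-0.8,0,0],[-0.8,0,0],[-0.8,0,0],[-0.8,0,0],[-0.8,0,0],[-0.8,0,0]],"gripper":[1,1,1,1,1,1,1,1]}' 20
python3 - <<'E'
from h import *
p,d=manip.capture('wrist'); cv2.imwrite('pics/wrist5.png',p)
E
python3 go.py 0.640 -0.281 0.043 1.9
```

```text
time: 7.65
tool_pos: [0.6391, -0.28, 0.0576]
ee_rot: [[-0.005, 0.999, 0.035], [0.002, 0.035, -0.999], [-1.0, -0.005, -0.002]]
contact_force: [0.2, -0.5, -0.4]
gripper_width: 0.998
t 7.7 pos [ 0.6398 -0.2806  0.0594] F [-0.3 -0.6  1.2] w 1.001 delta [0.0164 0.0002 0.0004] dr [ 0.11 -0.03  0.12]
```

View pics/wrist5.png

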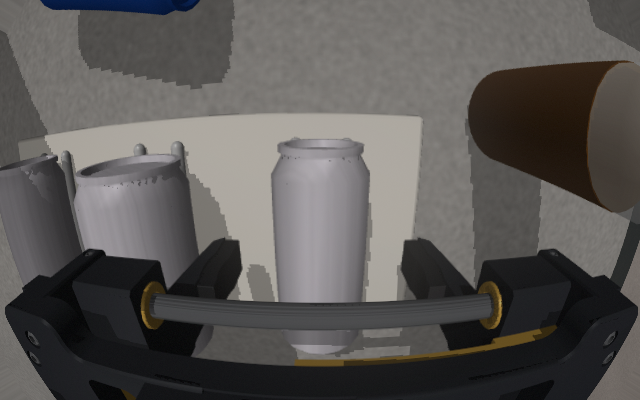

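The thin can is centred between the fingers at (320,240), and the bottle is clear to the right.

```bash
python3 -m jog '{"delta_pos":[[0.012,0,0],[0.0165,0,0],[0.0165,0,0],[0.0165,0,0],[0.0165,0,0],[0.0165,0,0],[0.0165,0,0],[0.0165,0,0],[0.0165,0,0],[0.0165,0,0]],"dr":[[0,0,0],[0,0,0],[0,0,0],[0,0,0],[0,0,0],[0,0,0],[0,0,0],[0,0,0],[0,0,0],[0,0,0]],"gripper":[1,1,-1,-1,-1,-1,-1,-1,-1,-1]}' 25
python3 go.py 0.640 -0.281 0.2 1.9
```

```text
time: 8.7
tool_pos: [0.6386, -0.2807, 0.0431]
ee_rot: [[-0.005, 0.999, 0.035], [0.001, 0.035, -0.999], [-1.0, -0.005, -0.001]]
contact_force: [-6.8, 0.7, 3.5]
gripper_width: 0.543
t 8.7 pos [ 0.6386 -0.2807  0.0431] F [-6.8  0.7  3.5] w 0.543 delta [-0.1569  0.0006  0.0002] dr [ 0.1  -0.05  0.29]
```

```bash
python3 -m jog '{"delta_pos":[[-0.02,0,0],[-0.05,0,0],[-0.09,0,0],[-0.13,0,0],[-0.17,0,0],[-0.2,0,0],[-0.207,0,0],[-0.207,0,0]],"dr":[[0,0,0],[0,0,0],[0,0,0],[0,0,0],[0,0,0],[0,0,0],[0,0,0],[0,0,0]],"gripper":[-1,-1,-1,-1,-1,-1,-1,-1]}' 25
python3 go.py 0.5615 0.321 0.25 80.5
```

```text
time: 9.5
tool_pos: [0.6396, -0.2809, 0.25]
ee_rot: [[-0.005, 0.999, 0.035], [0.001, 0.035, -0.999], [-1.0, -0.005, -0.001]]
contact_force: [1.1, -0.0, -2.9]
gripper_width: 0.535
t 9.5 pos [ 0.6396 -0.2809  0.25  ] F [ 1.1 -0.  -2.9] w 0.535 delta [ 0.0007 -0.057  -0.6042] dr [-78.5   -0.21   0.2 ]
```

```bash
python3 -m jog '{"delta_pos":[[0,-0.002,-0.02],[0,-0.006,-0.06],[0,-0.01,-0.105],[0,-0.014,-0.15],[0,-0.018,-0.195],[0,-0.023,-0.24],[0,-0.027,-0.285],[0,-0.031,-0.33],[0,-0.035,-0.375],[0,-0.04,-0.42],[0,-0.044,-0.465],[0,-0.048,-0.51]],"dr":[[-3,0,0],[-9,0,0],[-15,0,0],[-21,0,0],[-27,0,0],[-33,0,0],[-39,0,0],[-45,0,0],[-51,0,0],[-57,0,0],[-63,0,0],[-69,0,0]],"gripper":[-1,-1,-1,-1,-1,-1,-1,-1,-1,-1,-1,-1]}' 25
python3 go.py 0.5615 0.321 0.20 80.5
```

```text
time: 10.7
tool_pos: [0.5726, 0.2288, 0.2478]
ee_rot: [[-0.009, 0.321, 0.947], [-0.0, 0.947, -0.321], [-1.0, -0.003, -0.009]]
contact_force: [0.9, 0.2, -2.0]
gripper_width: 0.537
t 10.7 pos [0.5726 0.2288 0.2478] F [ 0.9  0.2 -2. ] w 0.537 delta [ 0.0478  0.0839 -0.0398] dr [-9.25 -0.5   0.15]
```

```bash
python3 -m jog '{"delta_pos":[[0,0.04,-0.02],[0,0.065,-0.03],[0.01,0.084,-0.04],[0.03,0.084,-0.04],[0.0478,0.084,-0.04],[0.0478,0.084,-0.04],[0.0478,0.084,-0.04],[0.0478,0.084,-0.04]],"dr":[[-4,0,0],[-7,0,0],[-9.2,-0.5,0],[-9.2,-0.5,0],[-9.2,-0.5,0],[-9.2,-0.5,0],[-9.2,-0.5,0],[-9.2,-0.5,0]],"gripper":[-1,-1,-1,-1,-1,-1,-1,-1]}' 25
python3 - <<'E'
from h import *
p,d=manip.capture('wrist'); cv2.imwrite('pics/wrist6.png',p)
p,d=manip.capture('scene'); cv2.imwrite('pics/scene6.png',cv2.resize(p[80:280,260:520],None,fx=3,fy=3))
E
python3 go.py 0.5615 0.321 0.11 80.5
```

```text
time: 11.5
tool_pos: [0.5615, 0.3211, 0.2004]
ee_rot: [[-0.0, 0.166, 0.986], [-0.002, 0.986, -0.166], [-1.0, -0.002, 0.0]]
contact_force: [-0.8, -0.7, -2.5]
gripper_width: 0.54
t 11.6 pos [0.5616 0.3211 0.2007] F [-0.  -0.1 -2.4] w 0.535 delta [ 0.0907  0.0001 -0.0001] dr [-0.07  0.05  0.11]
```

View pics/wrist6.png

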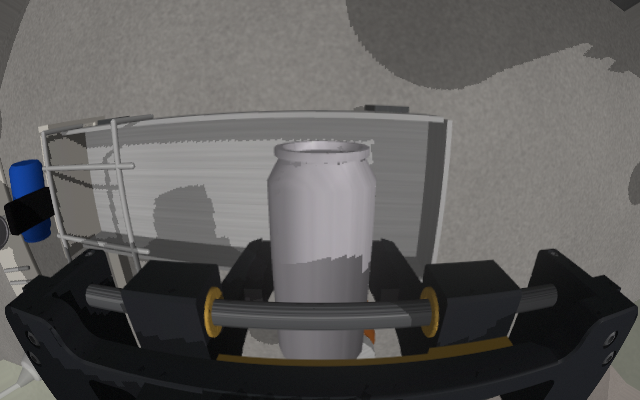

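View pics/scene6.png

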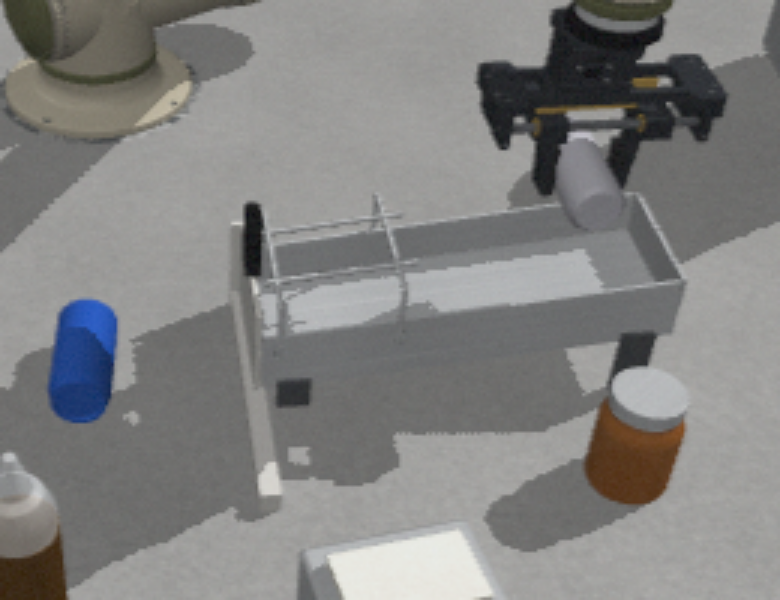

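The scene view shows the gate shut across the low end. Before lowering, I'll check the can's lateral fit against the walls in the same pictures.

```bash
cat >> h.py <<'E'
def wcloud(d,c):
    K=c['mtx'];R=np.array(c['R']);t=np.array(c['t'])
    v,u=np.mgrid[:400,:640].astype(float)
    x=(u-K[0][2])/K[0][0];y=(v-K[1][2])/K[1][1];th=np.hypot(x,y)
    k=np.where(th>1e-6,np.tan(np.minimum(th,1.5))/np.maximum(th,1e-9),1)
    p=np.stack([x*k*d,y*k*d,d],-1); W=(p-t)@R; W[d==0]=np.nan; return W
RO=np.array([.5382,.2137]); RA=np.radians(-99.55)
def rack(P):
    c,s=np.cos(RA),np.sin(RA); d=P[...,:2]-RO
    return np.stack([d@[c,s],d@[-s,c],P[...,2]],-1)
E
python3 - <<'E'
from h import *
p,d=manip.capture('scene'); S=rack(cloud('scene',d))
c=manip.camera_info('wrist'); p,d=manip.capture('wrist'); W=rack(wcloud(d,c)); np.save('pics/w6.npy',W)
for nm,C in(('scene',S),('wrist',W)):
    X,Y,Z=C[...,0],C[...,1],C[...,2]
    k=(Z>.165)&(Z<.215)&(abs(X+.11)<.02)&(abs(Y)<.1)
    print(nm,'can n',k.sum(),'Y',np.nanpercentile(Y[k],[.5,2,98,99.5]).round(4),'X',np.nanpercentile(X[k],[2,98]).round(4))
    for sg in(1,-1):
        k=(Z>.037+.12*(.165-X)+.036)&(Z<.037+.12*(.165-X)+.046)&(X>-.18)&(X<.0)&(Y*sg>.05)&(Y*sg<.075)
        if k.sum(): print('wall top',sg,k.sum(),np.nanpercentile(Y[k],[5,50,95]).round(4))
E
```

```text
scene can n 232 Y [-0.0291 -0.0103  0.0629  0.0632] X [-0.128  -0.0902]
wall top 1 168 [0.0621 0.0654 0.0682]
wall top -1 109 [-0.0671 -0.0636 -0.0599]
wrist can n 6518 Y [-0.0547 -0.0546  0.0468  0.0509] X [-0.1295 -0.0904]
wall top 1 102 [0.0613 0.0624 0.0654]
wall top -1 1363 [-0.0669 -0.065  -0.063 ]
```

```bash
python3 go.py 0.5615 0.321 0.101 80.5; python3 -m jog '{"delta_pos":[[0.0,0,-0.0035],[0.03,0,-0.0035],[0.05,0,-0.0035],[0.07,0,-0.0035],[0.085,0,-0.0035],[0.095,0,-0.0035],[0.099,0,-0.0035],[0.099,0,-0.0035]],"dr":[[0,0,0],[0,0,0],[0,0,0],[0,0,0],[0,0,0],[0,0,0],[0,0,0],[0,0,0]],"gripper":[-1,-1,-1,-1,-1,-1,-1,-1]}' 25
python3 - <<'E'
from h import *
p,d=manip.capture('scene'); cv2.imwrite('pics/scene7.png',cv2.resize(p[80:280,260:520],None,fx=3,fy=3))
E
python3 go.py 0.5615 0.321 0.101 80.5
```

```text
t 11.7 pos [0.5615 0.3211 0.2006] F [-0.1  0.3 -2.1] w 0.539 delta [ 0.0996  0.0001 -0.    ] dr [-0.06  0.04  0.12]
time: 12.5
tool_pos: [0.5581, 0.3215, 0.1017]
ee_rot: [[0.0, 0.166, 0.986], [-0.002, 0.986, -0.166], [-1.0, -0.002, 0.001]]
contact_force: [0.6, -0.3, -2.4]
gripper_width: 0.542
t 12.55 pos [0.5583 0.3216 0.1022] F [ 0.8 -0.5 -1.4] w 0.538 delta [ 0.0012 -0.      0.0033] dr [-0.06  0.08  0.09]
```

View pics/scene7.png

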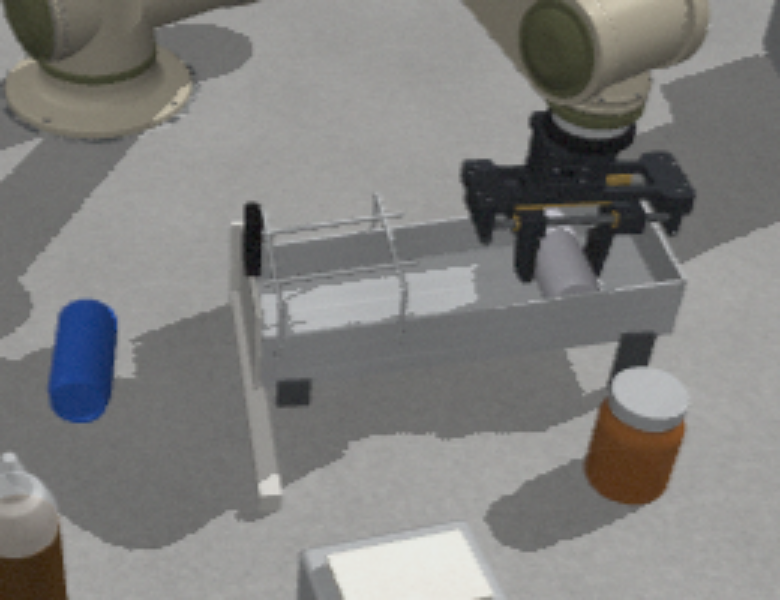

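The can is inside the walls at about (565,265) with no contact force. I'll lower the last couple of millimetres and release.

```bash
python3 -m jog '{"delta_pos":[[0.002,0,0],[0.002,0,0],[0.002,0,0],[0.002,0,0],[0.002,0,0],[0.002,0,0],[-0.02,0,0],[-0.06,0,0],[-0.1,0,0],[-0.13,0,0],[-0.13,0,0]],"dr":[[0,0,0],[0,0,0],[0,0,0],[0,0,0],[0,0,0],[0,0,0],[0,0,0],[0,0,0],[0,0,0],[0,0,0],[0,0,0]],"gripper":[-1,0.36,0.36,0.36,0.36,0.36,0.36,0.36,0.36,1,1]}' 25
python3 - <<'E'
from h import *
p,d=manip.capture('scene'); cv2.imwrite('pics/scene8.png',cv2.resize(p[80:280,260:520],None,fx=3,fy=3))
E
python3 go.py 0.440 -0.282 0.25 1.9
```

```text
time: 13.65
tool_pos: [0.5592, 0.3224, 0.237]
ee_rot: [[0.009, 0.166, 0.986], [0.001, 0.986, -0.166], [-1.0, 0.003, 0.009]]
contact_force: [0.1, -0.7, 0.3]
gripper_width: 0.833
t 13.7 pos [0.5585 0.3221 0.234 ] F [-0.5 -0.2 -1. ] w 0.879 delta [-0.0163 -0.6153 -0.0165] dr [78.55  0.21 -0.21]
```

View pics/scene8.png

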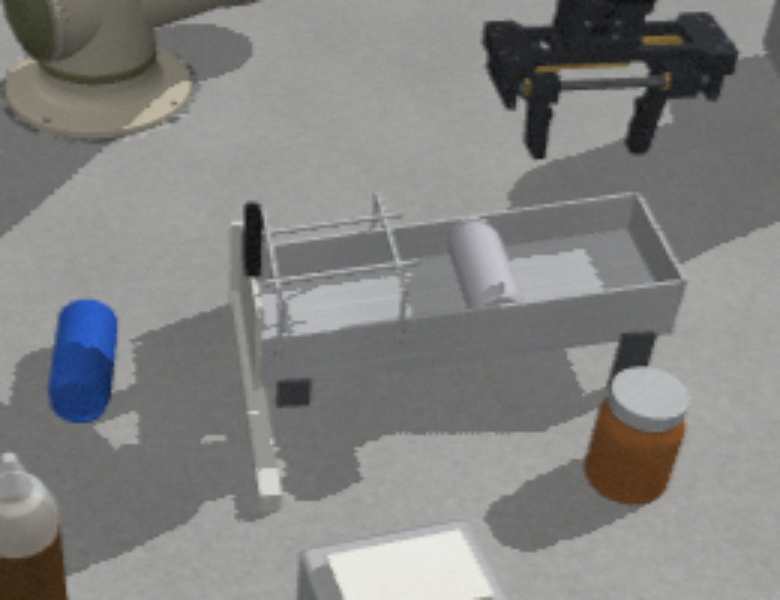

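The thin can is rolling down. Meanwhile I go for the medium can.

```bash
python3 -m jog '{"delta_pos":[[-0.005,-0.025,-0.001],[-0.01,-0.07,-0.002],[-0.016,-0.115,-0.003],[-0.016,-0.16,-0.004],[-0.016,-0.205,-0.005],[-0.016,-0.25,-0.007],[-0.016,-0.295,-0.008],[-0.016,-0.34,-0.009],[-0.016,-0.385,-0.01],[-0.016,-0.43,-0.012],[-0.016,-0.475,-0.013],[-0.016,-0.52,-0.014]],"dr":[[3,0,0],[9,0,0],[15,0,0],[21,0,0],[27,0,0],[33,0,0],[39,0,0],[45,0,0],[51,0,0],[57,0,0],[63,0,0],[69,0,0]],"gripper":[1,1,1,1,1,1,1,1,1,1,1,1]}' 25
python3 go.py 0.440 -0.282 0.19 1.9
```

```text
time: 14.9
tool_pos: [0.4572, -0.1898, 0.2483]
ee_rot: [[0.003, 0.981, 0.194], [0.001, 0.194, -0.981], [-1.0, 0.003, -0.001]]
contact_force: [1.0, -0.8, -0.2]
gripper_width: 0.996
t 14.9 pos [ 0.4572 -0.1898  0.2483] F [ 1.  -0.8 -0.2] w 0.996 delta [ 0.0582 -0.0349  0.0871] dr [ 9.29 -0.05 -0.17]
```

```bash
python3 -m jog '{"delta_pos":[[0,-0.018,0.045],[0,-0.028,0.07],[0.02,-0.035,0.087],[0.05,-0.035,0.087],[0.09,-0.035,0.087],[0.13,-0.035,0.087],[0.155,-0.035,0.087],[0.168,-0.035,0.087],[0.168,-0.035,0.087]],"dr":[[4.5,0,0],[7,0,0],[9.3,0,0],[9.3,0,0],[9.3,0,0],[9.3,0,0],[9.3,0,0],[9.3,0,0],[9.3,0,0]],"gripper":[1,1,1,1,1,1,1,1,1]}' 25
python3 - <<'E'
from h import *
p,d=manip.capture('wrist'); cv2.imwrite('pics/wrist9.png',p)
p,d=manip.capture('scene'); cv2.imwrite('pics/scene9.png',p)
E
python3 go.py 0.440 -0.282 0.044 1.9
```

```text
time: 15.8
tool_pos: [0.439, -0.2805, 0.0774]
ee_rot: [[-0.002, 0.999, 0.033], [0.006, 0.033, -0.999], [-1.0, -0.001, -0.006]]
contact_force: [1.0, -0.6, 0.3]
gripper_width: 1.005
t 15.9 pos [ 0.44   -0.2815  0.0798] F [-0.2 -0.2  0.2] w 1.0 delta [ 0.0358 -0.0001  0.0006] dr [-0.01 -0.13 -0.11]
```

View pics/wrist9.png

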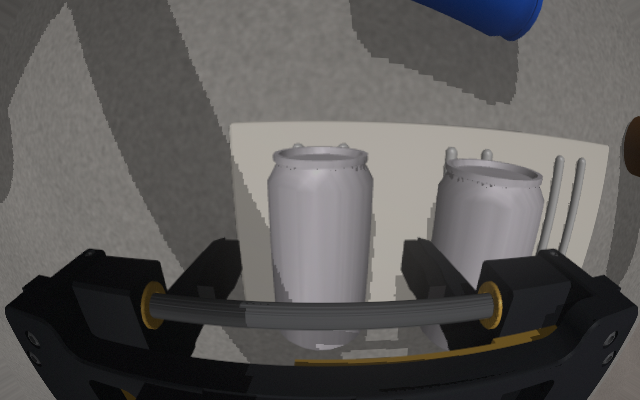

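View pics/scene9.png

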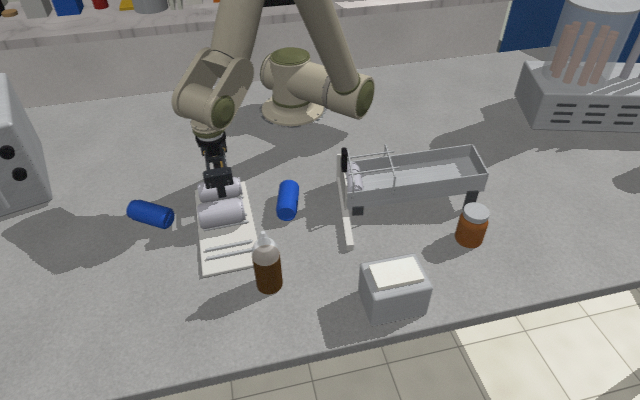

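The thin can now rests at the gate (scene (354,178)). The medium can is centred between the fingers.

```bash
python3 -m jog '{"delta_pos":[[0.02,0,0],[0.034,0,0],[0.034,0,0],[0.034,0,0],[0.034,0,0],[0.034,0,0],[0.034,0,0],[0.034,0,0],[0.034,0,0]],"dr":[[0,0,0],[0,0,0],[0,0,0],[0,0,0],[0,0,0],[0,0,0],[0,0,0],[0,0,0],[0,0,0]],"gripper":[1,1,1,-1,-1,-1,-1,-1,-1]}' 25
python3 go.py 0.440 -0.282 0.25 1.9
```

```text
time: 16.8
tool_pos: [0.4394, -0.2814, 0.0463]
ee_rot: [[0.001, 0.999, 0.033], [0.002, 0.033, -0.999], [-1.0, 0.001, -0.002]]
contact_force: [-4.5, 0.5, 4.9]
gripper_width: 0.639
t 16.8 pos [ 0.4394 -0.2814  0.0463] F [-4.5  0.5  4.9] w 0.639 delta [-2.037e-01  7.000e-04  2.000e-04] dr [-0.   -0.13 -0.04]
```

```bash
python3 -m jog '{"delta_pos":[[-0.02,0,0],[-0.05,0,0],[-0.09,0,0],[-0.13,0,0],[-0.17,0,0],[-0.2,0,0],[-0.204,0,0]],"dr":[[0,0,0],[0,0,0],[0,0,0],[0,0,0],[0,0,0],[0,0,0],[0,0,0]],"gripper":[-1,-1,-1,-1,-1,-1,-1]}' 25
python3 go.py 0.5535 0.3227 0.25 80.5
```

```text
time: 17.5
tool_pos: [0.4399, -0.2823, 0.2537]
ee_rot: [[0.005, 0.999, 0.033], [-0.002, 0.033, -0.999], [-1.0, 0.005, 0.002]]
contact_force: [-0.0, 0.5, -3.1]
gripper_width: 0.634
t 17.5 pos [ 0.4399 -0.2823  0.2537] F [-0.   0.5 -3.1] w 0.634 delta [ 0.0028  0.1337 -0.6009] dr [-78.59   0.32  -0.15]
```

```bash
python3 -m jog '{"delta_pos":[[0,0.004,-0.02],[0,0.013,-0.06],[0,0.023,-0.105],[0,0.033,-0.15],[0,0.043,-0.195],[0,0.053,-0.24],[0,0.063,-0.285],[0,0.073,-0.33],[0,0.083,-0.375],[0,0.093,-0.42],[0,0.103,-0.465],[0,0.113,-0.51]],"dr":[[-3,0,0],[-9,0,0],[-15,0,0],[-21,0,0],[-27,0,0],[-33,0,0],[-39,0,0],[-45,0,0],[-51,0,0],[-57,0,0],[-63,0,0],[-69,0,0]],"gripper":[-1,-1,-1,-1,-1,-1,-1,-1,-1,-1,-1,-1]}' 25
python3 go.py 0.5535 0.3227 0.19 80.5
```

```text
time: 18.7
tool_pos: [0.5353, 0.2331, 0.2509]
ee_rot: [[0.002, 0.323, 0.946], [-0.003, 0.946, -0.323], [-1.0, -0.002, 0.003]]
contact_force: [1.1, -0.9, -2.6]
gripper_width: 0.639
t 18.7 pos [0.5353 0.2331 0.2509] F [ 1.1 -0.9 -2.6] w 0.639 delta [ 0.0607  0.0908 -0.0119] dr [-9.33  0.16  0.14]
```

```bash
python3 -m jog '{"delta_pos":[[0,0.045,-0.006],[0,0.075,-0.01],[0.02,0.091,-0.012],[0.04,0.091,-0.012],[0.06,0.091,-0.012],[0.06,0.091,-0.012],[0.06,0.091,-0.012]],"dr":[[-4.5,0,0],[-7,0,0],[-9.3,0,0],[-9.3,0,0],[-9.3,0,0],[-9.3,0,0],[-9.3,0,0]],"gripper":[-1,-1,-1,-1,-1,-1,-1]}' 25
cat > lat.py <<'E'
from h import *
import sys
zt=manip.observe()['tool_pos'][2]
c=manip.camera_info('wrist'); p,d=manip.capture('wrist'); cv2.imwrite(f'pics/{sys.argv[1]}.png',p); W=rack(wcloud(d,c))
X,Y,Z=W[...,0],W[...,1],W[...,2]
k=(Z>zt-.03)&(Z<zt+.02)&(abs(X+.11)<.02)&(abs(Y)<.1)
print('wrist can Y',np.nanpercentile(Y[k],[.5,2,98]).round(4))
for sg in(1,-1):
    f=.037+.12*(.165-X); k=(Z>f+.036)&(Z<f+.046)&(X>-.18)&(X<.0)&(Y*sg>.05)&(Y*sg<.075)
    if k.sum(): print('wall top',sg,k.sum(),np.nanpercentile(Y[k],[5,50,95]).round(4))
E
python3 lat.py wrist10; python3 go.py 0.5535 0.3227 0.101 80.5
```

```text
time: 19.4
tool_pos: [0.5533, 0.3227, 0.1899]
ee_rot: [[0.0, 0.166, 0.986], [-0.004, 0.986, -0.166], [-1.0, -0.004, 0.001]]
contact_force: [-0.3, -0.6, -2.2]
gripper_width: 0.639
wrist can Y [-0.0569 -0.0568  0.0292]
wall top 1 47 [0.0614 0.063  0.0656]
wall top -1 1543 [-0.0669 -0.065  -0.063 ]
t 19.45 pos [0.5536 0.3228 0.1909] F [ 0.1 -0.9 -2.5] w 0.641 delta [ 0.0899  0.0001 -0.0003] dr [-0.05  0.15  0.14]
```

View pics/wrist10.png

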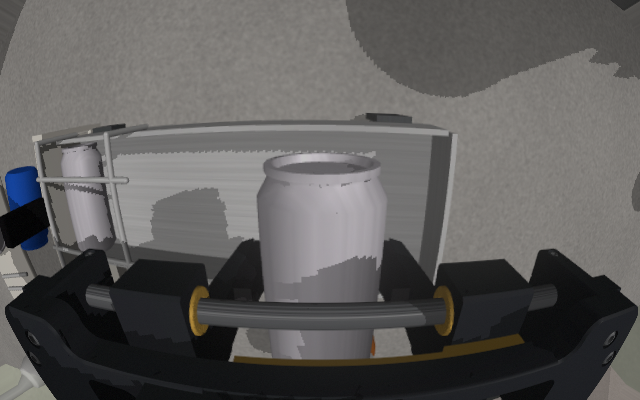

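The medium can spans about -57 to +58 mm in the ±62.5 mm channel, and the thin can is visible at the gate at (85,195). Lower and release.

```bash
python3 -m jog '{"delta_pos":[[0.025,0,-0.001],[0.045,0,-0.001],[0.065,0,-0.001],[0.08,0,-0.001],[0.087,0,-0.001],[0.0885,0,-0.001],[0.0885,0,-0.001]],"dr":[[0,0,0],[0,0,0],[0,0,0],[0,0,0],[0,0,0],[0,0,0],[0,0,0]],"gripper":[-1,-1,-1,-1,-1,-1,-1]}' 25
python3 go.py 0.5535 0.3227 0.102 80.5
```

```text
time: 20.15
tool_pos: [0.5532, 0.3228, 0.1033]
ee_rot: [[0.004, 0.166, 0.986], [-0.002, 0.986, -0.166], [-1.0, -0.002, 0.004]]
contact_force: [0.6, 0.6, -1.7]
gripper_width: 0.641
t 20.15 pos [0.5532 0.3228 0.1033] F [ 0.6  0.6 -1.7] w 0.641 delta [ 0.0013 -0.0001  0.0003] dr [-0.05  0.23  0.1 ]
```

```bash
python3 -m jog '{"delta_pos":[[0.001,0,0],[0.001,0,0],[0.001,0,0],[0.001,0,0],[0.001,0,0],[-0.02,0,0],[-0.06,0,0],[-0.1,0,0],[-0.14,0,0],[-0.14,0,0]],"dr":[[0,0,0],[0,0,0],[0,0,0],[0,0,0],[0,0,0],[0,0,0],[0,0,0],[0,0,0],[0,0,0],[0,0,0]],"gripper":[-1,0.59,0.59,0.59,0.59,0.59,0.59,0.59,1,1]}' 25
python3 - <<'E'
from h import *
p,d=manip.capture('scene'); cv2.imwrite('pics/scene11.png',cv2.resize(p[80:280,260:520],None,fx=3,fy=3))
E
python3 go.py 0.540 -0.284 0.25 1.9
```

```text
time: 21.15
tool_pos: [0.5541, 0.3238, 0.2495]
ee_rot: [[0.014, 0.166, 0.986], [0.001, 0.986, -0.166], [-1.0, 0.004, 0.013]]
contact_force: [1.4, 0.2, 0.4]
gripper_width: 0.956
t 21.2 pos [0.5533 0.3235 0.2461] F [ 0.3 -0.6 -1.3] w 0.986 delta [-0.0038 -0.6013  0.0876] dr [78.56  0.39 -0.4 ]
```

View pics/scene11.png

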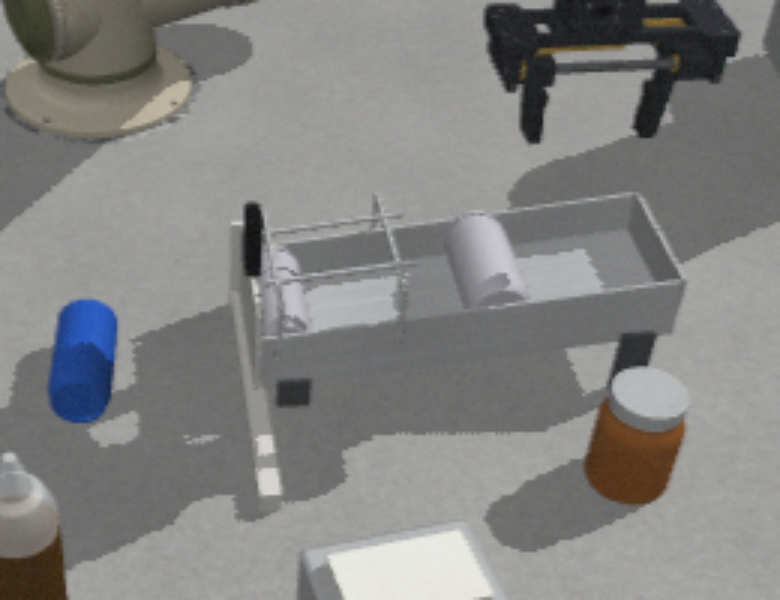

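The medium can is rolling down, and the thin one sits at the gate. On to the thick can.

```bash
python3 -m jog '{"delta_pos":[[0,-0.025,0.004],[0,-0.07,0.01],[0,-0.115,0.017],[0,-0.16,0.023],[0,-0.205,0.03],[0,-0.25,0.036],[0,-0.295,0.043],[0,-0.34,0.05],[0,-0.385,0.056],[0,-0.43,0.063],[0,-0.475,0.069],[0,-0.52,0.076]],"dr":[[3,0,0],[9,0,0],[15,0,0],[21,0,0],[27,0,0],[33,0,0],[39,0,0],[45,0,0],[51,0,0],[57,0,0],[63,0,0],[69,0,0]],"gripper":[1,1,1,1,1,1,1,1,1,1,1,1]}' 25
python3 go.py 0.540 -0.286 0.08 1.7
```

```text
time: 22.4
tool_pos: [0.5413, -0.2036, 0.2447]
ee_rot: [[0.007, 0.981, 0.194], [0.001, 0.194, -0.981], [-1.0, 0.007, 0.0]]
contact_force: [1.0, -0.2, -0.4]
gripper_width: 1.0
t 22.4 pos [ 0.5413 -0.2036  0.2447] F [ 1.  -0.2 -0.4] w 1.0 delta [ 0.1646 -0.0184  0.0806] dr [ 9.5  -0.01 -0.4 ]
```

```bash
python3 -m jog '{"delta_pos":[[0,-0.01,0.04],[0,-0.015,0.065],[0.01,-0.0184,0.0806],[0.04,-0.0184,0.0806],[0.08,-0.0184,0.0806],[0.12,-0.0184,0.0806],[0.15,-0.0184,0.0806],[0.16,-0.0184,0.0806],[0.16,-0.0184,0.0806]],"dr":[[4.5,0,0],[7,0,0],[9.5,0,-0.4],[9.5,0,-0.4],[9.5,0,-0.4],[9.5,0,-0.4],[9.5,0,-0.4],[9.5,0,-0.4],[9.5,0,-0.4]],"gripper":[1,1,1,1,1,1,1,1,1]}' 25
python3 - <<'E'
from h import *
p,d=manip.capture('wrist'); cv2.imwrite('pics/wrist12.png',p)
p,d=manip.capture('scene'); cv2.imwrite('pics/scene12.png',cv2.resize(p[80:280,260:520],None,fx=3,fy=3))
E
python3 go.py 0.540 -0.286 0.048 1.7
```

```text
time: 23.3
tool_pos: [0.5396, -0.2851, 0.083]
ee_rot: [[-0.003, 1.0, 0.03], [0.003, 0.03, -1.0], [-1.0, -0.003, -0.003]]
contact_force: [0.3, -0.2, 0.4]
gripper_width: 1.001
t 23.4 pos [ 0.5405 -0.286   0.0856] F [ 0.7 -0.1  0.7] w 0.998 delta [ 0.0376 -0.0005 -0.0001] dr [ 0.02  0.04 -0.06]
```

View pics/wrist12.png

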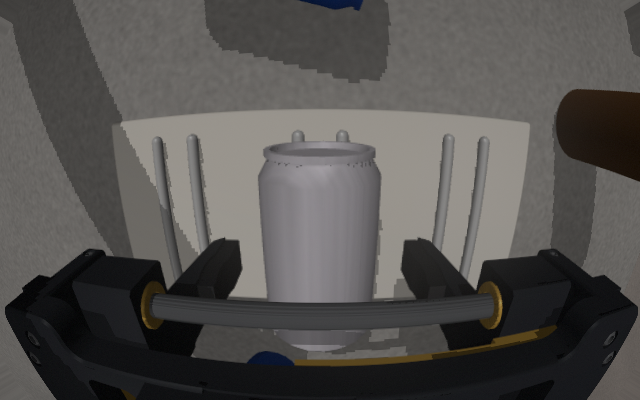

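View pics/scene12.png

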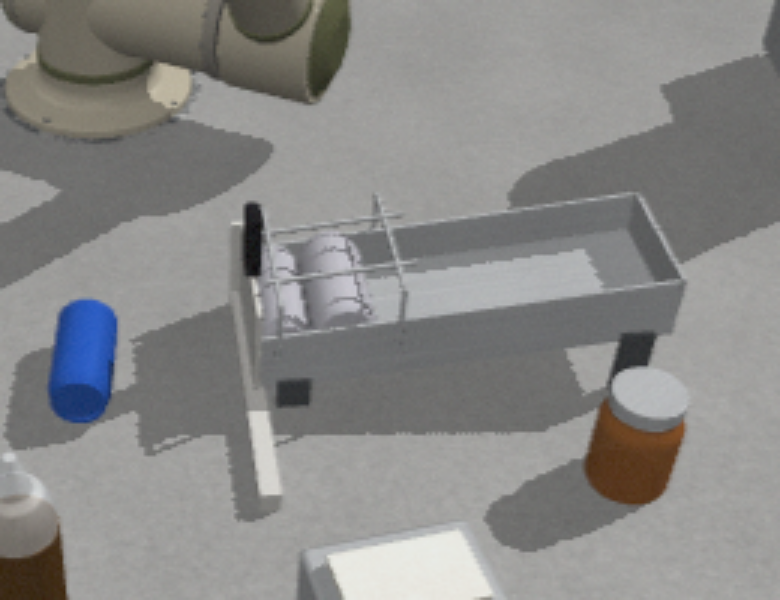

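The thin and medium cans are queued, at crop (285,290) and (335,280). The thick can is centred, so I grip it.

```bash
python3 -m jog '{"delta_pos":[[0.02,0,0],[0.035,0,0],[0.035,0,0],[0.035,0,0],[0.035,0,0],[0.035,0,0],[0.035,0,0],[0.035,0,0]],"dr":[[0,0,0],[0,0,0],[0,0,0],[0,0,0],[0,0,0],[0,0,0],[0,0,0],[0,0,0]],"gripper":[1,1,1,-1,-1,-1,-1,-1]}' 28
python3 go.py 0.540 -0.286 0.255 1.7
```

```text
time: 24.2
tool_pos: [0.5397, -0.2863, 0.0519]
ee_rot: [[-0.0, 1.0, 0.03], [-0.001, 0.03, -1.0], [-1.0, -0.0, 0.001]]
contact_force: [-7.9, -0.1, 6.2]
gripper_width: 0.741
t 24.2 pos [ 0.5397 -0.2863  0.0519] F [-7.9 -0.1  6.2] w 0.741 delta [-2.031e-01  2.000e-04 -0.000e+00] dr [0.03 0.07 0.03]
```

```bash
python3 -m jog '{"delta_pos":[[-0.02,0,0],[-0.05,0,0],[-0.09,0,0],[-0.13,0,0],[-0.17,0,0],[-0.2,0,0],[-0.204,0,0]],"dr":[[0,0,0],[0,0,0],[0,0,0],[0,0,0],[0,0,0],[0,0,0],[0,0,0]],"gripper":[-1,-1,-1,-1,-1,-1,-1]}' 28
python3 go.py 0.5550 0.3225 0.255 80.5
```

```text
time: 24.9
tool_pos: [0.5404, -0.2864, 0.2599]
ee_rot: [[0.005, 1.0, 0.03], [-0.006, 0.03, -1.0], [-1.0, 0.005, 0.006]]
contact_force: [0.5, -1.4, -4.0]
gripper_width: 0.741
t 24.9 pos [ 0.5404 -0.2864  0.2599] F [ 0.5 -1.4 -4. ] w 0.741 delta [ 0.0014  0.033  -0.6082] dr [-7.876e+01  4.800e-01 -1.000e-02]
```

```bash
python3 -m jog '{"delta_pos":[[0,0.001,-0.02],[0,0.003,-0.06],[0,0.006,-0.105],[0,0.008,-0.15],[0,0.011,-0.195],[0,0.013,-0.24],[0,0.015,-0.285],[0,0.018,-0.33],[0,0.02,-0.375],[0,0.023,-0.42],[0,0.025,-0.465],[0,0.028,-0.51]],"dr":[[-3,0,0],[-9,0,0],[-15,0,0],[-21,0,0],[-27,0,0],[-33,0,0],[-39,0,0],[-45,0,0],[-51,0,0],[-57,0,0],[-63,0,0],[-69,0,0]],"gripper":[-1,-1,-1,-1,-1,-1,-1,-1,-1,-1,-1,-1]}' 28
python3 go.py 0.5550 0.3225 0.19 80.5
```

```text
time: 26.1
tool_pos: [0.5513, 0.2266, 0.2549]
ee_rot: [[0.001, 0.324, 0.946], [-0.006, 0.946, -0.324], [-1.0, -0.006, 0.003]]
contact_force: [0.5, -1.1, -4.4]
gripper_width: 0.74
t 26.1 pos [0.5513 0.2266 0.2549] F [ 0.5 -1.1 -4.4] w 0.74 delta [ 0.0642  0.0922 -0.0278] dr [-9.4   0.17  0.33]
```

```bash
python3 -m jog '{"delta_pos":[[0,0.045,-0.013],[0,0.075,-0.022],[0.02,0.092,-0.028],[0.04,0.092,-0.028],[0.064,0.092,-0.028],[0.064,0.092,-0.028],[0.064,0.092,-0.028]],"dr":[[-4.5,0,0],[-7,0,0],[-9.4,0,0.3],[-9.4,0,0.3],[-9.4,0,0.3],[-9.4,0,0.3],[-9.4,0,0.3]],"gripper":[-1,-1,-1,-1,-1,-1,-1]}' 28
python3 lat.py wrist13; python3 go.py 0.5550 0.3225 0.108 80.5
```

```text
time: 26.8
tool_pos: [0.5541, 0.3225, 0.1895]
ee_rot: [[0.0, 0.164, 0.986], [-0.002, 0.986, -0.164], [-1.0, -0.002, 0.001]]
contact_force: [-0.2, 0.3, -3.2]
gripper_width: 0.74
wrist can Y [-0.0589 -0.0588 -0.0509]
wall top 1 60 [0.0615 0.0628 0.0658]
wall top -1 1524 [-0.0669 -0.065  -0.063 ]
t 26.85 pos [0.5546 0.3226 0.1906] F [-0.3  0.6 -3.9] w 0.74 delta [0.0826 0.0001 0.0001] dr [0.03 0.17 0.04]
```

View pics/wrist13.png

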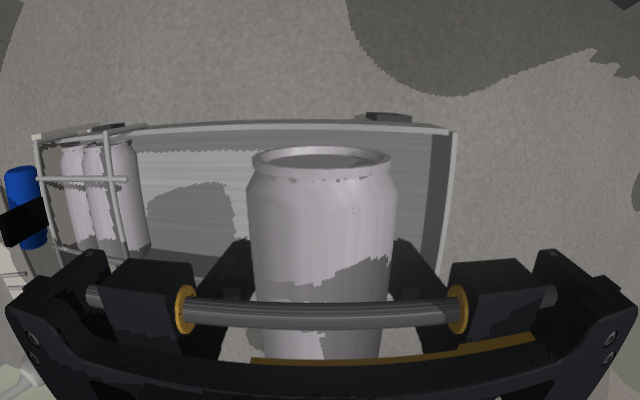

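Lateral placing is fine (end at -59 mm of -62.5 mm; I'll shift it +1 mm). Lowering now.

```bash
python3 -m jog '{"delta_pos":[[0.025,0,0.001],[0.045,0,0.001],[0.062,0,0.001],[0.074,0,0.001],[0.081,0,0.001],[0.082,0,0.001],[0.082,0,0.001]],"dr":[[0,0,0],[0,0,0],[0,0,0],[0,0,0],[0,0,0],[0,0,0],[0,0,0]],"gripper":[-1,-1,-1,-1,-1,-1,-1]}' 28
python3 go.py 0.5550 0.3225 0.108 80.5
```

```text
time: 27.55
tool_pos: [0.5562, 0.3224, 0.1094]
ee_rot: [[0.004, 0.165, 0.986], [-0.001, 0.986, -0.165], [-1.0, -0.0, 0.004]]
contact_force: [0.2, 0.2, -4.8]
gripper_width: 0.742
t 27.55 pos [0.5562 0.3224 0.1094] F [ 0.2  0.2 -4.8] w 0.742 delta [ 0.0014 -0.0001 -0.0012] dr [0.03 0.23 0.  ]
```

```bash
python3 -m jog '{"delta_pos":[[0.0015,0,0],[0.0015,0,0],[0.0015,0,0],[0.0015,0,0],[0.0015,0,0],[-0.02,0,0],[-0.06,0,0],[-0.1,0,0],[-0.14,0,0],[-0.14,0,0]],"dr":[[0,0,0],[0,0,0],[0,0,0],[0,0,0],[0,0,0],[0,0,0],[0,0,0],[0,0,0],[0,0,0],[0,0,0]],"gripper":[-1,0.82,0.82,0.82,0.82,0.82,0.82,0.82,1,1]}' 28
python3 -m jog '{"delta_pos":[[0,0,0],[0,0,0],[0,0,0],[0,0,0],[0,0,0],[0,0,0],[0,0,0],[0,0,0],[0,0,0],[0,0,0],[0,0,0],[0,0,0]],"dr":[[0,0,0],[0,0,0],[0,0,0],[0,0,0],[0,0,0],[0,0,0],[0,0,0],[0,0,0],[0,0,0],[0,0,0],[0,0,0],[0,0,0]],"gripper":[1,1,1,1,1,1,1,1,1,1,1,1]}' 28
python3 - <<'E'
from h import *
p,d=manip.capture('scene'); cv2.imwrite('pics/scene14.png',cv2.resize(p[80:280,260:520],None,fx=3,fy=3))
p,d=manip.capture('top'); cv2.imwrite('pics/top14.png',cv2.resize(p[130:290,140:480],None,fx=2.35,fy=2.35,interpolation=cv2.INTER_CUBIC)); np.save('pics/top14.npy',d)
E
```

```text
time: 28.55
tool_pos: [0.5569, 0.3232, 0.2557]
ee_rot: [[0.014, 0.164, 0.986], [0.003, 0.986, -0.164], [-1.0, 0.006, 0.014]]
contact_force: [0.4, -0.8, 0.1]
gripper_width: 0.997
time: 29.75
tool_pos: [0.5569, 0.3231, 0.2557]
ee_rot: [[0.014, 0.164, 0.986], [0.003, 0.986, -0.164], [-1.0, 0.006, 0.014]]
contact_force: [-0.5, -0.1, -0.3]
gripper_width: 0.999
```

View pics/scene14.png

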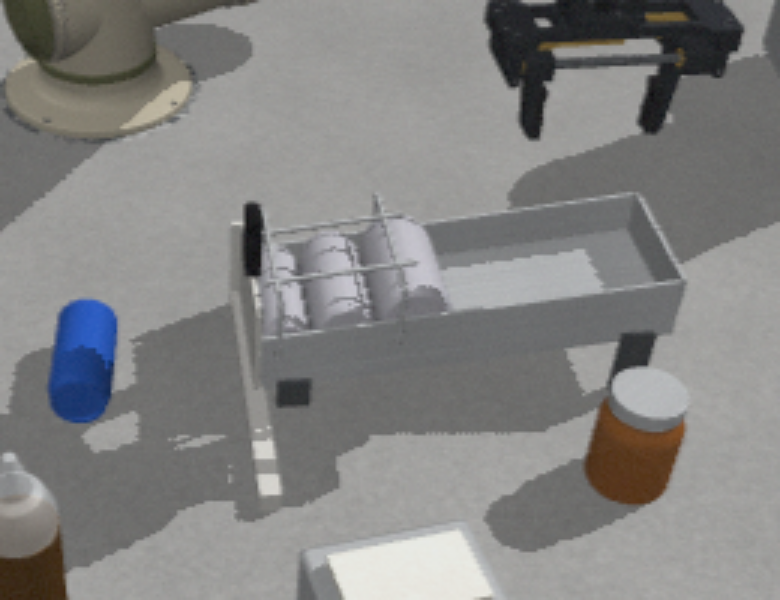

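View pics/top14.png

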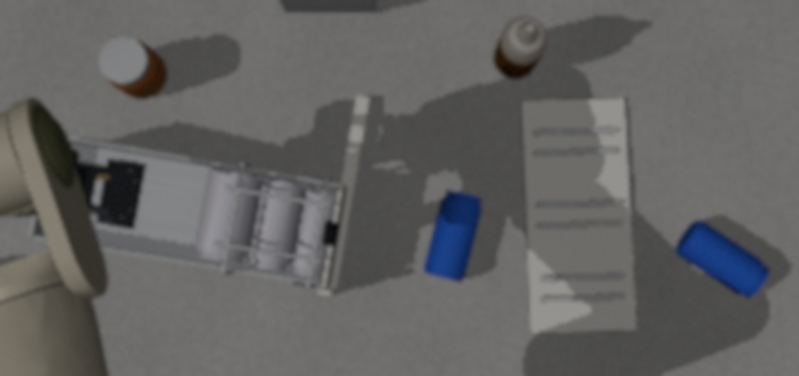

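All three cans are queued in the order thin, medium, thick (scene crop (285,290), (330,280), (400,265)), and the tray is empty. As a last check I'll measure the gate and the can spacing.

```bash
python3 - <<'E'
from h import *
W=rack(cloud('top',np.load('pics/top14.npy'))); X,Y,Z=[W[...,i] for i in range(3)]
k=(Z>.15)&(Z<.18)&(X>.14)&(X<.2)&(abs(Y)<.12); print('tab',W[k].mean(0).round(4),'n',k.sum())
k=(Z>.075)&(X>.15)&(X<.2)&(abs(Y)<.15)&(Z<.125); print('plate Y',np.percentile(Y[k],[1,99]).round(4))
f=.037+.12*(.165-X)
for x0 in np.arange(-.02,.17,.008):
    for lo,hi in((-.04,-.015),(.02,.045)):
        k=(abs(X-x0)<.004)&(Y>lo)&(Y<hi); print(round(x0,3),np.nanmedian((Z-f)[k]).round(4),end=' | ')
    print()
E
```

```text
tab [ 0.1668 -0.0009  0.1653] n 56
plate Y [-0.0757  0.0657]
-0.02 0.2822 | -0.02 0.1349 | 
-0.012 -0.0017 | -0.012 -0.0014 | 
-0.004 0.0427 | -0.004 0.0442 | 
0.004 0.051 | 0.004 0.0513 | 
0.012 0.0595 | 0.012 0.0601 | 
0.02 0.0632 | 0.02 0.0628 | 
0.028 0.0648 | 0.028 0.0651 | 
0.036 0.0658 | 0.036 0.0675 | 
0.044 0.0774 | 0.044 0.0748 | 
0.052 0.0582 | 0.052 0.0579 | 
0.06 0.044 | 0.06 0.0465 | 
0.068 0.0449 | 0.068 0.0468 | 
0.076 0.0522 | 0.076 0.0528 | 
0.084 0.0556 | 0.084 0.0557 | 
0.092 0.0565 | 0.092 0.0577 | 
0.1 0.0546 | 0.1 0.0552 | 
0.108 0.05 | 0.108 0.0506 | 
0.116 0.0405 | 0.116 0.0405 | 
0.124 0.04 | 0.124 0.0415 | 
0.132 0.0454 | 0.132 0.0456 | 
0.14 0.0461 | 0.14 0.0471 | 
0.148 0.077 | 0.148 0.0761 | 
0.156 0.041 | 0.156 0.0416 | 
0.164 0.0686 | 0.164 0.0677 |
```

```bash
python3 - <<'E'
from h import *
p,d=manip.capture('top'); cv2.imwrite('pics/top15.png',cv2.resize(p[185:265,210:320],None,fx=7,fy=7,interpolation=cv2.INTER_CUBIC))
E
```

```text
(no output)
```

View pics/top15.png

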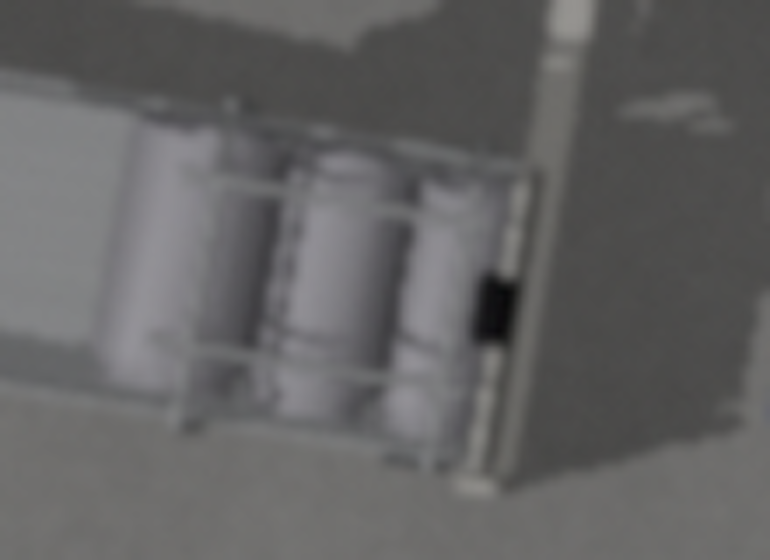

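The tab is at mid-width (y = -1 mm), the plate is against the stop, and the can tops are 47, 57 and 66 mm above the floor going uphill. Handing in.

```bash
python3 - <<'E'
from workcell import manip
print(manip.observe()['time'],manip.observe()['contact_force']); print(manip.hand_in())
E
```

```text
29.9 [-0.09939823 -0.62804756  0.02618402]
the job is handed in; nothing more can be done
None
```

The gate is shut, and the three plain cans are queued behind it: thin at the gate, then medium, then thick. I handed the job in at 29.9 s.

**Gate:** I slid it about 87 mm until it met its stop. The force levelled off at about 20 N with only 1 mm more travel. In the last pictures its tab is at the rack's mid-width (y ≈ -1 mm) and the plate is against the stop block.

**Cans:** Their tops measure about 47, 57 and 66 mm above the rack floor going uphill from the gate, matching the given diameters of 48, 57 and 66 mm. The tray is empty.

**Rest of the scene:** The sauce bottle, the jar and both blue cans stand where they were. The gripper was about 0.1 m clear above the cans and touching nothing at hand-in.

**Checks that disagreed:**
- **Rack position:** the first fit was about 20 mm off along the rack's length, so I corrected it by hand from the back wall and wire ends.
- **Gate slide:** the slide ran about 2° off the fitted rack direction and put up to 15 N sideways on the gate. I shifted the gripper 2 mm to ease it.
- **Thin can:** the wrist camera put it about 3 mm off centre across the channel, so I shifted it before lowering.

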